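# Seat the scale's second cell behind its lip and shut the battery lid

## Robot

A 7-joint arm with a two-finger parallel gripper is mounted at the origin on the work surface. World frame = base frame: x ahead of the robot, y to its left, z up, the work surface at z = 0. Lengths are in m, angles in rad, forces in N, time in s.
With the tool pointing down it reaches from about 0.4 to 0.85 m from the base axis. Payload 4.5 kg.
Tool frame: the origin (TCP) lies midway between the tips of the shut fingers; the grasp point (between the pads) lies behind it (env.grasp_offset is the z of the grasp point in the tool frame, in m); z points along the fingers, x is the direction in which the jaws open and shut, and the axes are right-handed (so a half turn about z gives the same grasp; the last joint's range is limited). The gripper opens to 88 mm and grips with 3 to 60 N. Pads are 18 mm wide; open, the fingers measure 123 mm over their backs; the gripper's body (75 mm by 187 mm) begins 45 mm behind the grasp point.
Start: joints at [-1.136, 0.689, -0.195, 1.565, 0.157, 0.902, -0.215], TCP at [0.244, 0.576, 0.239] pointing down, gripper open.
Joint ranges: [-3.01, 3.01], [-0.46, 2.08], [-1.47, 1.51], [0.13, 2.56], [-1, 4.14], [0.04, 2.09], [-2.66, 2.66]. Speed limits (rad/s): [2.57, 2.57, 3.14, 3.14, 3.14, 3.14, 3.14].

## Interface

Orientations are given as a rotation vector (axis times angle).
In Python, from bench import monitor, optics, env gives the robot as it stands.
- The arm moves only by the tool step_arm, never from a script. Its argument "steps" is a list of rows, each an object of numbers: "x", "y", "z": the shift along the tool's x, y, z in m; "wx", "wy", "wz": the turn, a rotation vector about the tool's x, y, z in degrees. A call has 1 to 8 rows; each row shifts and turns the commanded pose from where the row before left it, along the tool's axes as they then stand; what a row does not reach is not made up. A row lasts 1/8 s, in which the tool goes at most 62.5 mm and 10.7 degrees, less where a joint would pass 70% of its speed; a pose out of reach is approached as far as the arm can. A call is refused whole if a number of a shift passes 0.0625 or a number of a turn 10.7, either way. A call with a gripper value outside its range is refused whole. "fingers" is the gripper's target within -1 to 1 (fully open at 1, half-way at 0, shut at -1), set as the call begins (left out, the last holds). The fingers move at their own pace and stop on an object; "newtons" is the grip in N (left out, the last holds). Time passes only in rows, so rows that do not move let the fingers close. It gives the time, the measured TCP pose, the force and the opening at its end, in the units of the state.
- monitor.observe(): the state, without advancing time (a new reading comes with each control period).
- optics.get_image(name): name is "side" or "top" or "wrist"; returns the picture (480x640x3 uint8, blue, green, red); there is no depth.
- optics.camera_model(name): a dict with "fovy" (degrees; the focal length in pixels is half the picture's height over the tangent of half this angle, whatever the lens; pixels are square), "cx", "cy" (the principal point, pixels), "rvec" (rotation vector, rad) and "tvec" (3), from world to camera coordinates, as OpenCV has them; the wrist camera has in their place "hand_eye" (4x4, takes a point from camera to tool coordinates, whose origin is the TCP and whose axes are the tool frame's). Camera axes: x right, y down, z forward; pixel columns grow to the right and rows downward; lengths in m; the calibration is good to about 2 mm. A picture is of the moment at which its call begins: read the wrist's pose just before it. camera_model takes no time and is no camera call.
- env.close_job(): hands the job in, once; it reports no verdict.
The state is a dict: "time": time; "joint_positions": joint angles; "qvel": joint speeds; "joint_torque": joint torques, N m; "tcp_pos": TCP position; "tcp_rot": TCP orientation; "wrist_force": force on the tool from outside, world axes, zero at the start; "wrist_torque": the same for the moment, N m; "gripper_width": opening from 0.0 (shut) to 1.0 (fully open).
Only numpy, scipy, OpenCV 4.12 (cv2) and the standard library are available. Lean on these libraries where they do the work, as an engineer would, in place of code of your own. Each camera call takes 0.05 s, during which the arm holds its last target.

## Task

One of the two cells in the kitchen scale's open battery bay is lying with its nub end up on the retaining lip. Press that cell against its coil spring and roll its raised end down behind the lip, so that it lies level in its bay like its neighbour, then shut the battery lid fully. Leave the fitted cell in its place and do not disturb the things that stand on the scale or lie close beside it.

Things in the scene. Friction and masses are not known exactly. Their poses are not given: they have to be found in the camera images.
- scale: Low bench scale fixed on the counter, black base, steel platter. Origin on the counter, on its mid-line under the lip's inner face; x runs from lip to springs, hinge and platter, y left, z up ('scale frame', mm). Base x -50 to 342, y -110 to 110, its open front deck and the bay floors at z 30. Platter x 102 to 342, y -108 to 108, top z 60.
- lip_top (a point): Middle of the upper inner edge of the retaining lip, a straight plain bar across the front of both bays: scale frame x -4 to 0, y -49 to 49, top at z 40, i.e. 10 mm above bay floor and deck. The deck in front of it is free.
- bay_left (a point): Left bay, centre of its floor (scale frame x 30, y 26, z 30). Bay 35 mm wide, for a cell lying along x. Walls beside both bays: x 8 to 78, top z 54; the middle one y -8.5 to 8.5, the outer ones reach y 49.5 and -49.5. Spring wall x 72 to 78, top z 60.
- bay_right (a point): Right bay, centre of its floor (scale frame x 30, y -26, z 30); same as the left one.
- spring_left_cap (a point): Front face of the flat 14 mm wide cap on the left bay's coil spring; scale frame x 56.5 when free, y 26, z 46.5. Gives up to 12 mm in +x, 800 N/m with 1.2 N preload.
- spring_right_cap (a point): The same on the right bay's spring (y -26).
- cell: Cell to seat: black and copper cylinder, 33 mm wide, 60 long, 140 g; nub 9 wide, 2 long on its raised end. Origin at its middle; x from nub to flat end. Starts in either bay, flat end down at the spring, tilted 11 deg, 7 mm over the lip (nub tip at scale x -6, z 58). It clears the lip when pushed 8 to 11 mm (about 8 N) to +x; friction may hold it up, so press it down. Seated: origin x 30, z 46.5; top z 63.
- fitted_cell: The neighbouring cell of the same size, already seated level in the other bay; origin on its axis, about 5 mm from its middle towards the nub; x axis from the nub to the flat end. To be left in place.
- lid (a joint): Angle of the grey battery lid, rad: 0 shut (level over the bays; top at z 68.5, underside z 64.5), grows as it opens up and back; starts at 2.2 to 2.45, leaning back over the platter. Stiff hinge: it stays where left, 0.04 N m moves it. Plate 4 mm thick, 124 mm wide, free edge 90 mm from the hinge axis; a 30 mm wide tab in its middle reaches 98 mm.
- lid_edge (a point): Middle of the lid's free edge, in mid-thickness, 90 mm from the hinge axis.
- lid_hinge (a point): Middle of the lid's hinge axis (which runs along the scale's y), at x 82, z 66.5 mm of the scale frame.
- old_cell_a: Bystander: used cell standing upright on the rear of the scale's platter, 33 mm diameter, 62 mm high; origin under it.
- old_cell_b: Bystander: used cell standing upright on the counter near the scale's left front, 33 mm diameter, 62 mm high; origin under it.
- prep_bowl: Bystander: small steel bowl on the rear of the platter, 90 mm wide, 45 mm high; origin under it.
- screwdriver: Bystander: screwdriver lying on the counter close to the right side of the scale, along it; origin in its middle.
Not all that is in view belongs to the job. What is shaped like the cell but pink is not meant. Leave any green look-alike of the fitted_cell alone.

How it is judged:
On the way:
1. the raised cell lies level in its bay, behind the lip (z of cell in the frame of scale between 0.043 and 0.049 m and x of cell in the frame of scale between 0.027 and 0.034 m and y of cell in the frame of scale between -0.034 and 0.034 m and angle between the x axis of cell and the x axis of scale, either way round below 0.06 rad), for 0.2 s.
At the end, for the whole second after the job is handed in: The cell lies level (within 0.06 rad) in its bay behind the lip, its middle 43 to 49 mm above the counter and 27 to 34 mm from the lip, at rest; the fitted cell is still level in its bay; the lid is shut to within 0.05 rad (all of step 1 and value of joint lid below 0.05 rad and linear speed of cell below 0.02 m/s and z of fitted_cell in the frame of scale below 0.049 m and angle between the x axis of fitted_cell and the x axis of scale, either way round below 0.06 rad); the robot touches nothing.
It fails at once if the fitted cell is lifted out of its bay (z of fitted_cell in the frame of scale above 0.055 m).
It fails at once if one of the things on or beside the scale is moved by more than 4 cm (distance of any of old_cell_a, old_cell_b, prep_bowl, screwdriver from where it was at the start of the episode above 0.04 m).
It also fails if it takes over 48 s, if anything falls off the work surface, if the arm or the gripper's body presses on something with over 40 N, if the wrist force passes 120 N, or if a joint passes its speed limit or range.

## Working session

There is one attempt and no reset: what is moved stays moved. The work goes in short steps, Python scripts to look and compute and a tool call to move; the robot and the scene stay as the last step left them, time stands still between calls to the robot, and variables do not carry over. Pictures are saved under pics/ and viewed, and the job is handed in when it is done.

Besides the shell and the picture viewer there is one more tool, called after "Call:" as name(argument=value, ...), one argument or row to a line, values as JSON. step_arm: Moves the arm, as the interface text tells. Its arguments: {"type":"object","properties":{"steps":{"type":"array"},"fingers":{"type":"number"},"newtons":{"type":"number"}},"required":["steps"]}

```bash
ls; mkdir -p pics; python3 - <<'E'
from bench import monitor, optics, env
import cv2
s=monitor.observe(); print(s['time'],s['tcp_pos'],s['tcp_rot'],s['gripper_width'],env.grasp_offset)
for n in ['side','top','wrist']:
    im=optics.get_image(n); cv2.imwrite(f'pics/{n}0.png',im); print(n,optics.camera_model(n))
E
```

```text
pics
0.0 [0.24366118 0.57485908 0.23791917] [ 2.61817325e+00  1.73427269e+00 -2.28305317e-03] 0.9999861897538872 -0.0187
side {'fovy': 50.53822231638432, 'cx': 312.8140443262297, 'cy': 234.0361304806897, 'rvec': array([ 2.33603742, -0.55652325,  0.20714847]), 'tvec': array([-0.50038075,  0.26089996,  0.61162211])}
top {'fovy': 50.1197594254875, 'cx': 315.9416889787691, 'cy': 244.32108571498406, 'rvec': array([ 2.14208203, -2.1273762 ,  0.1436736 ]), 'tvec': array([0.05358822, 0.56802611, 0.70335046])}
wrist {'fovy': 61.57007969112884, 'cx': 320.6004588795738, 'cy': 251.07758139897447, 'hand_eye': array([[ 9.99999545e-01,  5.25127362e-04,  7.96685437e-04,
         2.24002008e-04],
       [-7.43542689e-04,  9.52123832e-01,  3.05711718e-01,
        -7.93760159e-02],
       [-5.98005603e-04, -3.05712172e-01,  9.52123789e-01,
        -1.46178524e-01],
       [ 0.00000000e+00,  0.00000000e+00,  0.00000000e+00,
         1.00000000e+00]])}
```

View pics/top0.png

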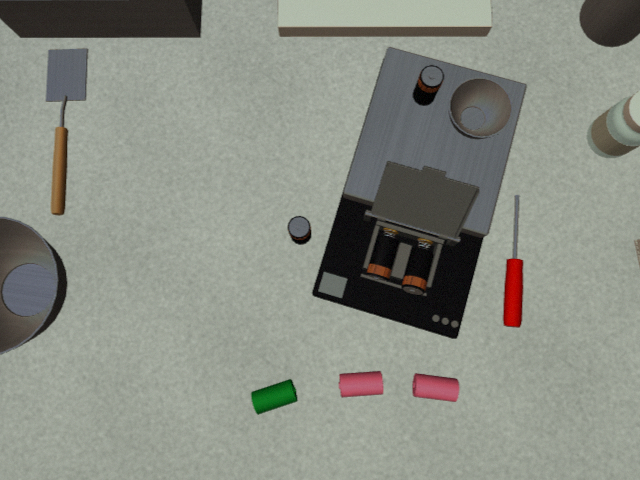

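View pics/side0.png

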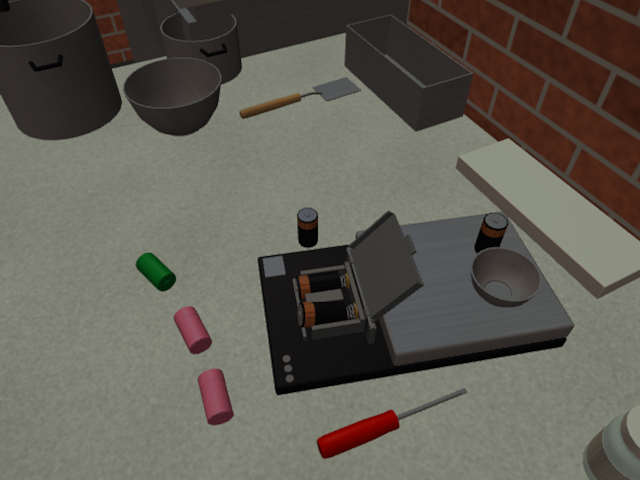

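View pics/wrist0.png

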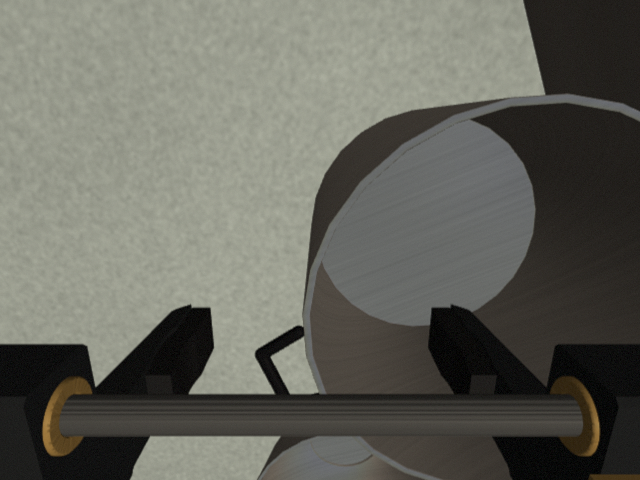

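The right-hand cell (top view about (418,270)) sticks out over the lip, and the left one (382,258) is seated. Next I'll measure the scale's corners.

```bash
cat > h.py <<'E'
import numpy as np, cv2
from bench import monitor, optics, env
from scipy.spatial.transform import Rotation as R
def cam(n, s=None):
    m=optics.camera_model(n); f=240/np.tan(np.radians(m['fovy']/2))
    K=np.array([[f,0,m['cx']],[0,f,m['cy']],[0,0,1]])
    if 'rvec' in m:
        Rm=cv2.Rodrigues(m['rvec'])[0]; t=m['tvec']
    else:
        T=np.eye(4);T[:3,:3]=R.from_rotvec(s['tcp_rot']).as_matrix();T[:3,3]=s['tcp_pos']
        W=np.linalg.inv(T@m['hand_eye']); Rm=W[:3,:3];t=W[:3,3]
    return K,Rm,t
def plane(c,uv,z):
    K,Rm,t=c; o=-Rm.T@t; d=Rm.T@np.linalg.inv(K)@np.array([uv[0],uv[1],1.])
    return o+d*(z-o[2])/d[2]
def proj(c,P):
    K,Rm,t=c; q=K@(Rm@np.asarray(P)+t); return q[:2]/q[2]
E
python3 - <<'E'
from h import *
im=cv2.imread('pics/top0.png'); cv2.imwrite('pics/t0z.png',cv2.resize(im[150:345,300:500],None,fx=3.0,fy=3.0,interpolation=cv2.INTER_CUBIC))
im=cv2.imread('pics/side0.png'); cv2.imwrite('pics/s0z.png',cv2.resize(im[200:400,250:450],None,fx=3,fy=3,interpolation=cv2.INTER_CUBIC))
c=cam('top'); print('camera',-c[1].T@c[2]); 
fl=plane(c,(314,296),.03);fr=plane(c,(457,337),.03);bl=plane(c,(390,48),.06);br=plane(c,(525,84),.06)
for p in (fl,fr,bl,br): print(p)
print(np.linalg.norm(fl-fr),np.linalg.norm(bl-br), np.linalg.norm((bl-fl)[:2]))
E
```

```text
camera [0.45497661 0.04435669 0.78182863]
[0.49339651 0.0599544  0.03      ]
[ 0.43625119 -0.14590283  0.03      ]
[ 0.8650819  -0.05198964  0.06      ]
[ 0.80745733 -0.25099972  0.06      ]
0.21364172443800294 0.20718495080016713 0.3881771513937575
```

View pics/t0z.png

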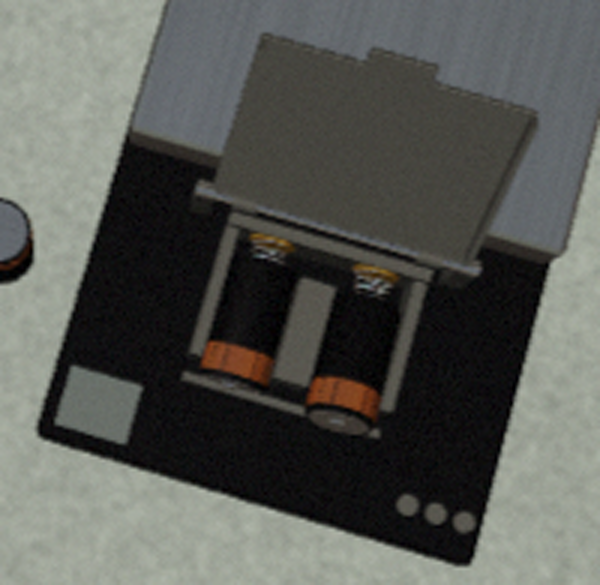

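View pics/s0z.png

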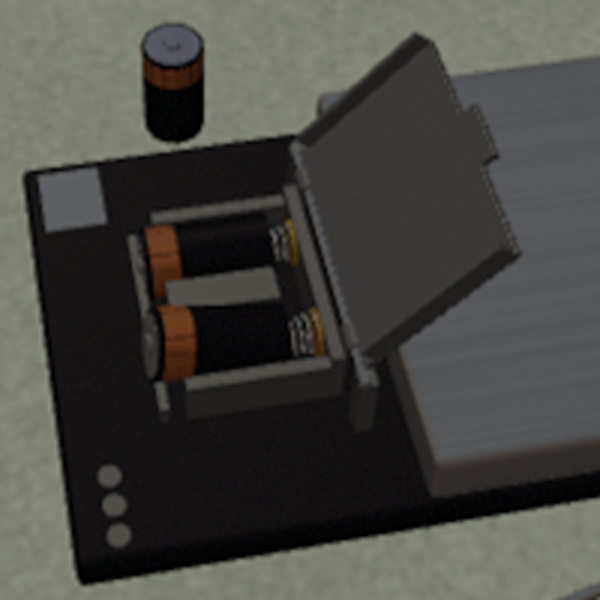

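Call:
step_arm(
  steps=[
    {"x":-0.02,"y":0.018,"z":-0.02},
    {"x":-0.042,"y":0.038},
    {"x":-0.042,"y":0.038},
    {"x":-0.042,"y":0.038},
    {"x":-0.042,"y":0.038},
    {"x":-0.042,"y":0.038},
    {"x":-0.042,"y":0.038},
    {"x":-0.042,"y":0.038},
  ],
  fingers=-1,
)

```text
invalid input
```

Call:
step_arm(
  steps=[
    {"x":-0.042,"y":0.038},
    {"x":-0.042,"y":0.038},
    {"x":-0.042,"y":0.036,"wz":-3},
    {"x":-0.042,"y":0.036,"z":0.02,"wz":-4},
    {"z":0.02},
    {},
  ],
)

```text
invalid input
```

```bash
python3 - <<'E'
from h import *
import json
s=monitor.observe(); print(s['time'],s['tcp_pos'],s['tcp_rot'],s['gripper_width'],s['wrist_force'])
im=optics.get_image('wrist'); cv2.imwrite('pics/w1.png',im)
json.dump({'tcp_pos':list(s['tcp_pos']),'tcp_rot':list(s['tcp_rot'])},open('w1.json','w'))
E
```

```text
0.15 [0.24371456 0.57501721 0.23809959] [ 2.61847252e+00  1.73431282e+00 -1.71184029e-03] 0.996415588003308 [ 0.2467967  -0.30271573 -0.32065723]
```

View pics/w1.png

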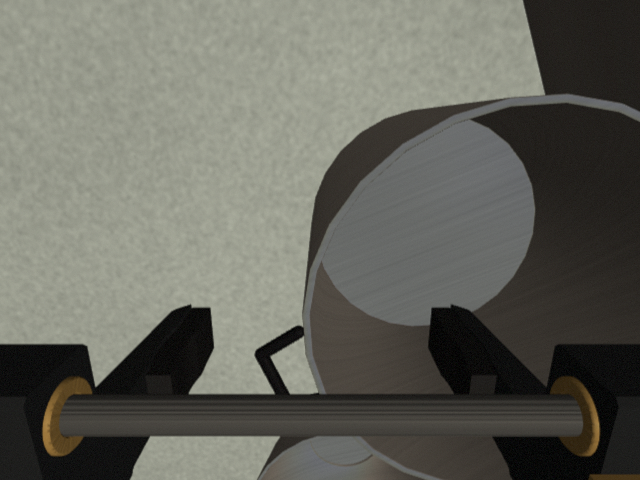

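The calls were refused, possibly because a row must name all six keys. I'll try that.

Call:
step_arm(
  steps=[
    {"x":-0.02,"y":0.018,"z":-0.02,"wx":0,"wy":0,"wz":0},
  ],
  fingers=-1,
  newtons=20,
)

```text
time: 0.32
tcp_pos: [0.2508, 0.5503, 0.2572]
tcp_rot: [2.616, 1.739, -0.005]
wrist_force: [0.4, 0.5, -0.9]
gripper_width: 0.91
```

Call:
step_arm(
  steps=[
    {"x":-0.042,"y":0.038,"z":0,"wx":0,"wy":0,"wz":0},
    {"x":-0.042,"y":0.038,"z":0,"wx":0,"wy":0,"wz":0},
    {"x":-0.042,"y":0.038,"z":0,"wx":0,"wy":0,"wz":0},
    {"x":-0.042,"y":0.038,"z":0,"wx":0,"wy":0,"wz":0},
    {"x":-0.042,"y":0.038,"z":0,"wx":0,"wy":0,"wz":0},
    {"x":-0.042,"y":0.038,"z":0,"wx":0,"wy":0,"wz":0},
    {"x":-0.042,"y":0.038,"z":0,"wx":0,"wy":0,"wz":0},
    {"x":-0.042,"y":0.038,"z":0,"wx":0,"wy":0,"wz":0},
  ],
)

```text
time: 1.32
tcp_pos: [0.402, 0.1204, 0.2588]
tcp_rot: [2.619, 1.735, 0.001]
wrist_force: [0.3, 0.5, -0.2]
gripper_width: 0.014
```

Call:
step_arm(
  steps=[
    {"x":-0.042,"y":0.038,"z":0,"wx":0,"wy":0,"wz":0},
    {"x":-0.042,"y":0.038,"z":0.02,"wx":0,"wy":0,"wz":-3},
    {"x":-0.042,"y":0.036,"z":0.02,"wx":0,"wy":0,"wz":-4},
    {"x":0,"y":0,"z":0.01,"wx":0,"wy":0,"wz":0},
    {"x":0,"y":0,"z":0,"wx":0,"wy":0,"wz":0},
  ],
)

```text
time: 1.95
tcp_pos: [0.4574, -0.0361, 0.2081]
tcp_rot: [-2.507, -1.89, 0.002]
wrist_force: [0.1, 0.8, 0.5]
gripper_width: 0.004
```

```bash
python3 - <<'E'
from h import *
import json
s=monitor.observe(); print(s['time'],s['tcp_pos'],s['tcp_rot'],s['gripper_width'],s['wrist_force'])
im=optics.get_image('wrist'); cv2.imwrite('pics/w2.png',im)
json.dump({'tcp_pos':list(s['tcp_pos']),'tcp_rot':list(s['tcp_rot'])},open('w2.json','w'))
E
```

```text
1.95 [ 0.45744461 -0.03612442  0.20811623] [-2.50720997e+00 -1.89013355e+00  1.61373214e-03] 0.0035785263605035075 [0.09880735 0.84610075 0.52068382]
```

View pics/w2.png

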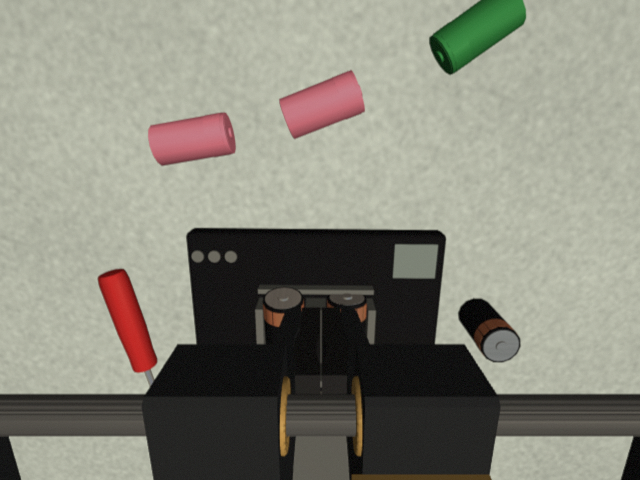

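The wrist view shows the deck's front corners at (190,230) and (444,233), the lip at (258–374, 288), and the raised cell's end at about (283,297), which is the scale's right bay. The fingers are shut.

```bash
python3 - <<'E'
from h import *
import json
s=json.load(open('w2.json'))
im=cv2.imread('pics/w2.png'); cv2.imwrite('pics/w2z.png',cv2.resize(im[220:350,180:460],None,fx=2.85,fy=2.85,interpolation=cv2.INTER_CUBIC))
c=cam('wrist',s)
for uv,z in (((188,230),.03),((445,232),.03),((258,286),.04),((374,287),.04)): print(uv,plane(c,uv,z))
c=cam('top')
for uv,z in (((361,276.3),.04),((426.5,296),.04),((365.7,212.7),.066),((460,240),.066)): print(uv,plane(c,uv,z))
E
```

```text
(188, 230) [ 0.43310461 -0.14326597  0.03      ]
(445, 232) [0.49351748 0.06188683 0.03      ]
(258, 286) [ 0.49321182 -0.10065596  0.04      ]
(374, 287) [ 0.52096668 -0.00689327  0.04      ]
(361, 276.3) [ 0.52176736 -0.00799537  0.04      ]
(426.5, 296) [ 0.49406376 -0.10171689  0.04      ]
(365.7, 212.7) [ 0.61010478 -0.01329651  0.066     ]
(460, 240) [ 0.57150503 -0.14544607  0.066     ]
```

View pics/w2z.png

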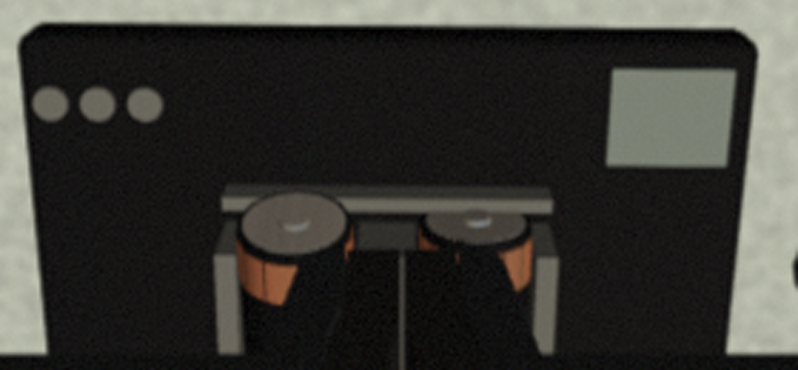

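```bash
cat >> h.py <<'E'
YAW=np.radians(-16.4); O=np.array([.512,-.056,0]); X=np.array([np.cos(YAW),np.sin(YAW),0]); Y=np.array([-X[1],X[0],0])
def S(p): p=np.asarray(p)-O; return np.round(np.array([p@X,p@Y,p[2]])*1000,1)
def Wd(q): q=np.asarray(q)/1000.; return O+q[0]*X+q[1]*Y+np.array([0,0,q[2]])
E
python3 - <<'E'
from h import *
import json
s=json.load(open('w2.json'))
c=cam('wrist',s)
def w(u,v): return (180+u/2.85,220+v/2.85)
for n,uv,z in (('lip -4,-49',w(222,198),.04),('lip -4,49',w(552,198),.04),('lip 0,-49',w(222,212),.04),('lip 0,49',w(552,213),.04),('wallR 8,-49.5',w(215,252),.054),('wallL 8,49.5',w(557,256),.054)): print('wrist',n,S(plane(c,uv,z)))
print('nub raised',S(plane(c,w(296,222),.058)),'nub seated',S(plane(c,w(479,220),.0465)))
c=cam('top')
def t(u,v): return (300+u/3,150+v/3)
for n,uv,z in (('lip -4,49',t(183,378),.04),('lip -4,-49',t(380,437),.04),('wallR 8,-49.5',t(395,410),.054),('spring L 75 49',t(228,220),.06),('spring R',t(438,276),.06),('hinge L 82',t(197,188),.068),('hinge R',t(480,270),.068),
 ('mid 8',t(293,382),.054),('nub',t(342,420),.058),('lid edge L',t(262,37),.13),('lid edge R',t(538,122),.13),('tab',t(405,55),.13)): print('top',n,S(plane(c,uv,z)))
for n,uv,z in (('cellA top',(431,73),.122),('bowl rim c',(480,108),.105),('cellB top',(299,228),.062),('sdr handle',(513,292),.015),('sdr tip',(517,196),.01)): print(n,S(plane(c,uv,z)))
c=cam('side')
print('lid edge side:')
# rays from two views: lid far corners
def tri(c1,u1,c2,u2):
    P=[k[0]@np.c_[k[1],k[2]] for k in (c1,c2)]
    h=cv2.triangulatePoints(P[0],P[1],np.array(u1,float).reshape(2,1),np.array(u2,float).reshape(2,1)); return (h[:3]/h[3]).ravel()
ss=lambda u,v:(250+u/3,200+v/3)
ct=cam('top')
print('L corner',S(tri(ct,t(262,37),c,ss(425,36)))); print('R corner',S(tri(ct,t(538,122),c,ss(518,252))))
print('hingeL end', S(tri(ct,t(197,188),c,ss(292,148))))
E
```

```text
wrist lip -4,-49 [ -2.2 -48.4  40. ]
wrist lip -4,49 [-3.  49.5 40. ]
wrist lip 0,-49 [  2.3 -48.5  40. ]
wrist lip 0,49 [ 1.8 49.7 40. ]
wrist wallR 8,-49.5 [  8.6 -48.7  54. ]
wrist wallL 8,49.5 [ 9.1 49.7 54. ]
nub raised [ -2.8 -24.9  58. ] nub seated [ 1.3 27.5 46.5]
top lip -4,49 [-3.8 48.9 40. ]
top lip -4,-49 [ -3.8 -49.   40. ]
top wallR 8,-49.5 [  9. -50.  54.]
top spring L 75 49 [72.7 50.2 60. ]
top spring R [ 75.3 -52.1  60. ]
top hinge L 82 [81.6 68.8 68. ]
top hinge R [ 81.9 -68.6  68. ]
top mid 8 [ 7.9 -0.7 54. ]
top nub [ -3.2 -26.9  58. ]
top lid edge L [140.4  61.2 130. ]
top lid edge R [137.6 -63.4 130. ]
top tab [150.3  -0.7 130. ]
cellA top [281.8  38.1 122. ]
bowl rim c [260.4 -41.1 105. ]
cellB top [ 34.3 153.5  62. ]
sdr handle [  41.  -173.9   15. ]
sdr tip [ 186.5 -146.9   10. ]
lid edge side:
L corner [138.1  61.4 137.5]
R corner [138.2 -62.3 135.9]
hingeL end [82.  68.7 64.9]
```

Call:
step_arm(
  steps=[
    {"x":-0.03,"y":0.015,"z":0,"wx":0,"wy":0,"wz":0},
    {"x":0,"y":0.008,"z":0.05,"wx":0,"wy":0,"wz":0.4},
    {"x":0,"y":0,"z":0.045,"wx":0,"wy":0,"wz":0},
    {"x":0,"y":0,"z":0.03,"wx":0,"wy":0,"wz":0},
    {"x":0,"y":0,"z":0.02,"wx":0,"wy":0,"wz":0},
    {"x":0,"y":0,"z":0,"wx":6,"wy":0,"wz":0},
    {"x":0,"y":0,"z":0,"wx":6,"wy":0,"wz":0},
    {"x":0,"y":0,"z":0,"wx":0,"wy":0,"wz":0},
  ],
)

```text
time: 3.0
tcp_pos: [0.4745, -0.0706, 0.0639]
tcp_rot: [-2.377, -1.781, 0.181]
wrist_force: [0.2, -0.3, -0.1]
gripper_width: 0.001
```

```bash
cat > look.py <<'E'
from h import *
import sys
s=monitor.observe(); T=R.from_rotvec(s['tcp_rot']).as_matrix()
print(round(s['time'],2),'tcp',S(s['tcp_pos']),'tool z',np.round([T[:,2]@X,T[:,2]@Y,T[2,2]],3),'x',np.round([T[:,0]@X,T[:,0]@Y],3),'F',np.round([s['wrist_force']@X,s['wrist_force']@Y,s['wrist_force'][2]],1))
tag=sys.argv[1]
for n in sys.argv[2:]:
    im=optics.get_image(n); cv2.imwrite(f'pics/{n}{tag}.png',im)
    if n=='side': im=cv2.resize(im[200:400,250:450],None,fx=3,fy=3,interpolation=cv2.INTER_CUBIC)
    if n=='top': im=cv2.resize(im[150:345,300:500],None,fx=3,fy=3,interpolation=cv2.INTER_CUBIC)
    cv2.imwrite(f'pics/{n}{tag}z.png',im)
E
python3 look.py 3 side wrist
```

```text
3.0 tcp [-31.9 -24.6  63.9] tool z [-0.204  0.002 -0.979] x [-0.001  1.   ] F [ 0.3 -0.2 -0.1]
```

View pics/side3z.png

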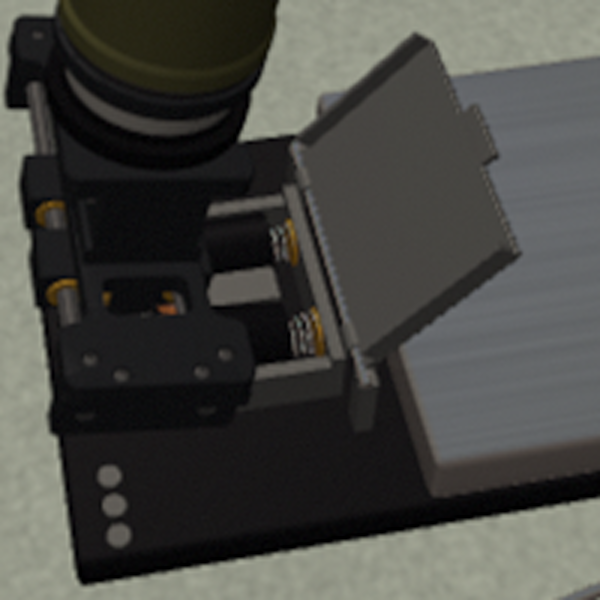

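View pics/wrist3z.png

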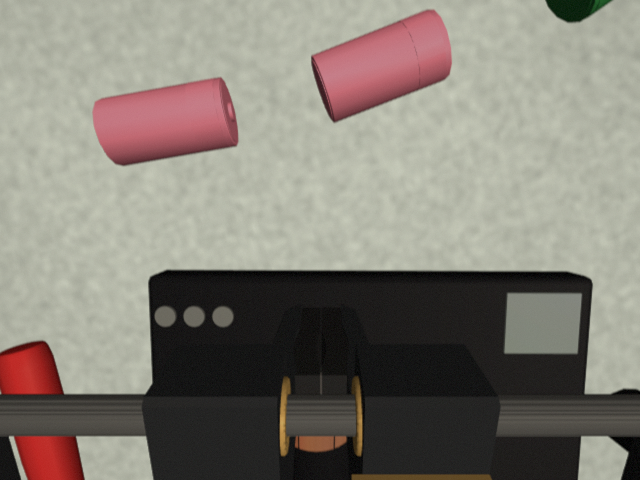

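Call:
step_arm(
  steps=[
    {"x":-0.0014,"y":0.002,"z":0.0098,"wx":0,"wy":0,"wz":0},
    {"x":0,"y":0.0117,"z":-0.0024,"wx":0,"wy":0,"wz":0},
    {"x":0,"y":0.003,"z":-0.0006,"wx":0,"wy":0,"wz":0},
    {"x":0,"y":0,"z":0,"wx":0,"wy":0,"wz":0},
  ],
)

```text
time: 3.6
tcp_pos: [0.4864, -0.0775, 0.0536]
tcp_rot: [-2.377, -1.779, 0.186]
wrist_force: [0.2, 0.2, -0.1]
gripper_width: 0.005
```

```bash
python3 look.py 4 top
```

```text
3.6 tcp [-18.5 -27.8  53.6] tool z [-0.207  0.    -0.978] x [-0.  1.] F [ 0.1  0.3 -0.1]
```

View pics/top4z.png

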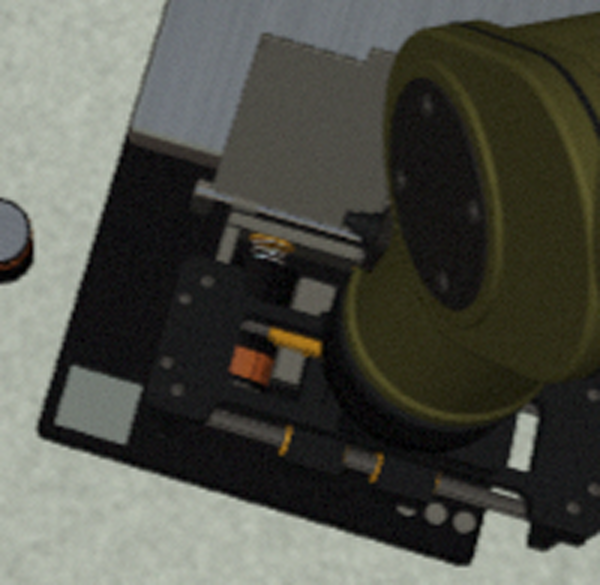

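Call:
step_arm(
  steps=[
    {"x":0.0015,"y":0.002,"z":-0.0004,"wx":0,"wy":0,"wz":0},
    {"x":0,"y":0.002,"z":-0.0004,"wx":0,"wy":0,"wz":0},
    {"x":0,"y":0,"z":0,"wx":0,"wy":0,"wz":0},
  ],
)

```text
time: 4.03
tcp_pos: [0.4904, -0.0771, 0.0536]
tcp_rot: [-2.376, -1.779, 0.187]
wrist_force: [-0.5, 0.7, 0.6]
gripper_width: 0.009
```

Call:
step_arm(
  steps=[
    {"x":0,"y":0.002,"z":-0.0004,"wx":0,"wy":0,"wz":0},
    {"x":0,"y":0,"z":0,"wx":0,"wy":0,"wz":0},
  ],
)

```text
time: 4.28
tcp_pos: [0.4914, -0.0776, 0.0534]
tcp_rot: [-2.375, -1.778, 0.189]
wrist_force: [-1.6, 1.1, 0.1]
gripper_width: 0.005
```

Call:
step_arm(
  steps=[
    {"x":0,"y":0.002,"z":-0.0004,"wx":0,"wy":0,"wz":0},
    {"x":0,"y":0,"z":0,"wx":0,"wy":0,"wz":0},
  ],
)

```text
time: 4.53
tcp_pos: [0.4933, -0.0781, 0.0533]
tcp_rot: [-2.375, -1.778, 0.189]
wrist_force: [-3.6, 1.5, -0.3]
gripper_width: 0.004
```

```bash
python3 look.py 5
```

```text
4.53 tcp [-11.7 -26.5  53.3] tool z [-0.21  -0.    -0.978] x [-0.001  1.   ] F [-3.9  0.4 -0.3]
```

Call:
step_arm(
  steps=[
    {"x":0.0005,"y":0.002,"z":-0.0004,"wx":0,"wy":0,"wz":0},
    {"x":0,"y":0.002,"z":-0.0004,"wx":0,"wy":0,"wz":0},
    {"x":0,"y":0.002,"z":-0.0004,"wx":0,"wy":0,"wz":0},
    {"x":0,"y":0,"z":0,"wx":0,"wy":0,"wz":0},
  ],
)

```text
time: 5.03
tcp_pos: [0.4979, -0.0791, 0.0532]
tcp_rot: [-2.373, -1.777, 0.192]
wrist_force: [-6.0, 2.4, 0.1]
gripper_width: -0.001
```

```bash
python3 look.py 6
```

```text
5.03 tcp [ -7.  -26.2  53.2] tool z [-0.213 -0.001 -0.977] x [-0.001  1.   ] F [-6.4  0.6  0.1]
```

Call:
step_arm(
  steps=[
    {"x":0,"y":0.0025,"z":-0.0005,"wx":0,"wy":0,"wz":0},
    {"x":0,"y":0,"z":0,"wx":0,"wy":0,"wz":0},
  ],
)

```text
time: 5.28
tcp_pos: [0.4995, -0.0797, 0.0531]
tcp_rot: [-2.372, -1.776, 0.194]
wrist_force: [-7.7, 2.4, 0.2]
gripper_width: 0.001
```

```bash
python3 look.py 7
```

```text
5.28 tcp [ -5.3 -26.3  53.1] tool z [-0.214 -0.002 -0.977] x [-0.001  1.   ] F [-8.1  0.1  0.2]
```

Call:
step_arm(
  steps=[
    {"x":0,"y":0.0009,"z":0.0019,"wx":0,"wy":0,"wz":0},
    {"x":0,"y":0.0004,"z":0.002,"wx":0,"wy":0,"wz":0},
    {"x":0,"y":0.0004,"z":0.002,"wx":0,"wy":0,"wz":0},
    {"x":0,"y":0,"z":0,"wx":0,"wy":0,"wz":0},
  ],
)

```text
time: 5.78
tcp_pos: [0.497, -0.0793, 0.047]
tcp_rot: [-2.368, -1.774, 0.201]
wrist_force: [-12.3, 3.7, 5.0]
gripper_width: 0.008
```

```bash
python3 look.py 8 side
```

```text
5.78 tcp [ -7.8 -26.6  47. ] tool z [-0.22  -0.003 -0.975] x [-0.002  1.   ] F [-12.9   0.1   5. ]
```

View pics/side8z.png

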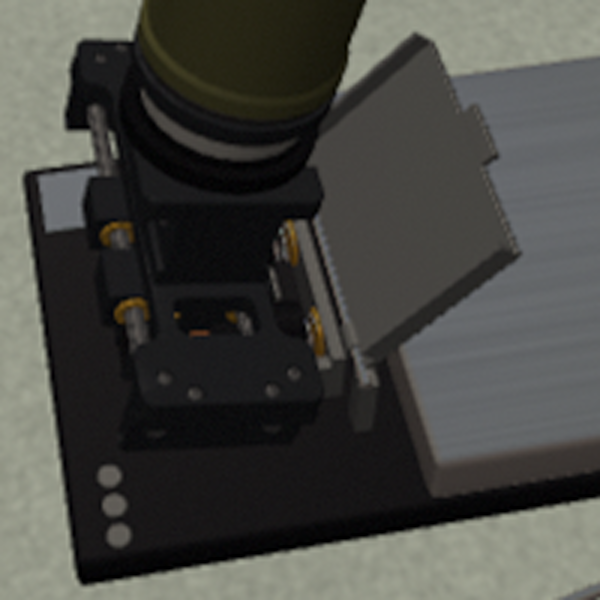

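```bash
python3 look.py 9 wrist top
```

```text
5.83 tcp [ -7.8 -26.6  47. ] tool z [-0.22  -0.003 -0.976] x [-0.002  1.   ] F [-12.6  -0.2   4.1]
```

View pics/wrist9z.png

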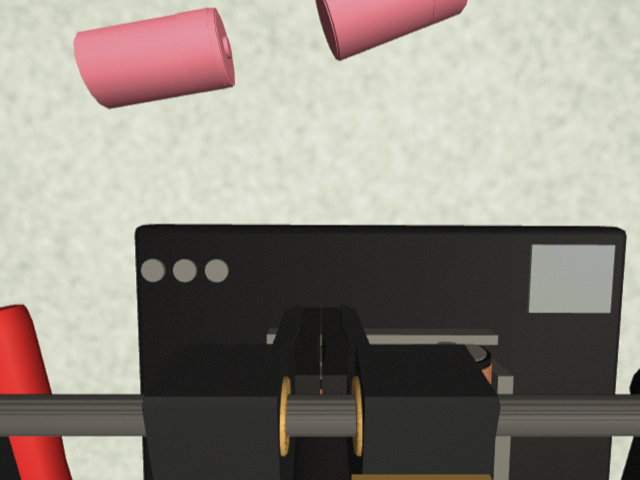

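View pics/top9z.png

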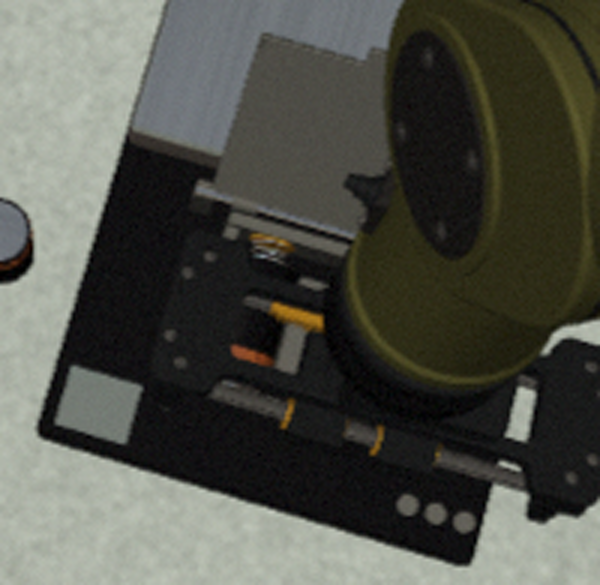

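Call:
step_arm(
  steps=[
    {"x":0,"y":0.0004,"z":0.002,"wx":0,"wy":0,"wz":0},
    {"x":0,"y":0,"z":0,"wx":0,"wy":0,"wz":0},
  ],
)

```text
time: 6.18
tcp_pos: [0.4967, -0.0793, 0.045]
tcp_rot: [-2.368, -1.774, 0.201]
wrist_force: [-12.3, 3.3, 2.8]
gripper_width: 0.005
```

```bash
python3 look.py 10
```

```text
6.17 tcp [ -8.1 -26.6  45. ] tool z [-0.22  -0.003 -0.975] x [-0.002  1.   ] F [-12.7  -0.3   2.8]
```

Call:
step_arm(
  steps=[
    {"x":0,"y":-0.002,"z":0.0006,"wx":0,"wy":0,"wz":0},
    {"x":0,"y":-0.002,"z":0.0006,"wx":0,"wy":0,"wz":0},
    {"x":0,"y":0,"z":0,"wx":0,"wy":0,"wz":0},
  ],
)

```text
time: 6.55
tcp_pos: [0.4966, -0.0788, 0.0447]
tcp_rot: [-2.373, -1.777, 0.193]
wrist_force: [-7.6, 1.7, 0.2]
gripper_width: 0.004
```

```bash
python3 look.py 11
```

```text
6.55 tcp [ -8.4 -26.3  44.7] tool z [-0.213 -0.001 -0.977] x [-0.001  1.   ] F [-7.8 -0.5  0.2]
```

Call:
step_arm(
  steps=[
    {"x":0,"y":-0.004,"z":0.0009,"wx":0,"wy":0,"wz":0},
    {"x":0,"y":0,"z":0,"wx":0,"wy":0,"wz":0},
    {"x":0,"y":-0.004,"z":0.0009,"wx":0,"wy":0,"wz":0},
    {"x":0,"y":0,"z":0,"wx":0,"wy":0,"wz":0},
  ],
)

```text
time: 7.05
tcp_pos: [0.4931, -0.077, 0.045]
tcp_rot: [-2.378, -1.78, 0.182]
wrist_force: [0.5, 0.5, -0.2]
gripper_width: 0.0
```

```bash
python3 look.py 12
```

```text
7.05 tcp [-12.2 -25.5  45. ] tool z [-0.204  0.001 -0.979] x [-0.  1.] F [ 0.3  0.6 -0.2]
```

Call:
step_arm(
  steps=[
    {"x":0,"y":-0.004,"z":0.0009,"wx":0,"wy":0,"wz":0},
    {"x":0,"y":-0.004,"z":0.0009,"wx":0,"wy":0,"wz":0},
    {"x":0,"y":0,"z":0,"wx":0,"wy":0,"wz":0},
  ],
)

```text
time: 7.42
tcp_pos: [0.4831, -0.0744, 0.0447]
tcp_rot: [-2.376, -1.779, 0.187]
wrist_force: [-0.1, -0.6, 0.0]
gripper_width: 0.003
```

```bash
python3 look.py 13
```

```text
7.42 tcp [-22.5 -25.8  44.7] tool z [-0.208 -0.    -0.978] x [-0.001  1.   ] F [ 0.  -0.6  0. ]
```

Call:
step_arm(
  steps=[
    {"x":0,"y":-0.03,"z":-0.02,"wx":0,"wy":0,"wz":0},
    {"x":0,"y":0,"z":-0.05,"wx":-6,"wy":0,"wz":0},
    {"x":0,"y":0,"z":-0.05,"wx":-6,"wy":0,"wz":0},
    {"x":0.01,"y":0.03,"z":-0.05,"wx":0,"wy":0,"wz":0},
    {"x":0.016,"y":0.05,"z":0,"wx":0,"wy":0,"wz":0},
    {"x":0,"y":0.03,"z":0,"wx":0,"wy":0,"wz":0},
    {"x":0,"y":0,"z":0,"wx":0,"wy":0,"wz":0},
  ],
)

```text
time: 8.3
tcp_pos: [0.5886, -0.0784, 0.219]
tcp_rot: [2.515, 1.88, 0.002]
wrist_force: [-0.6, 0.0, -0.4]
gripper_width: 0.005
```

```bash
python3 look.py 14 wrist side; python3 - <<'E'
import cv2
im=cv2.imread('pics/wrist14.png'); cv2.imwrite('pics/w14c.png',im)
E
```

```text
8.3 tcp [7.98e+01 1.00e-01 2.19e+02] tool z [ 0.002  0.001 -1.   ] x [0.001 1.   ] F [-0.6 -0.1 -0.4]
```

View pics/wrist14.png

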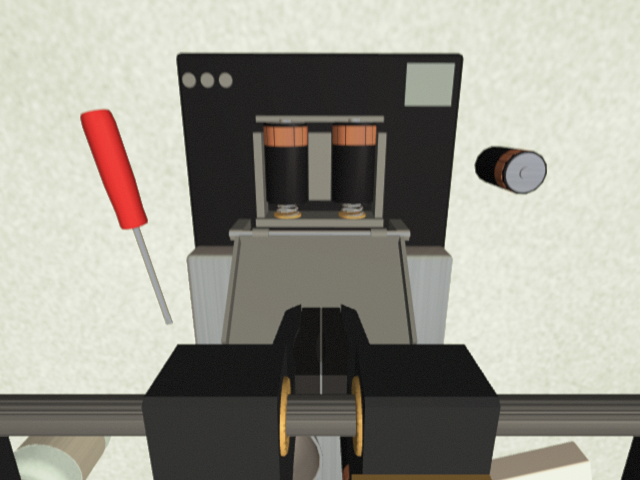

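View pics/side14.png

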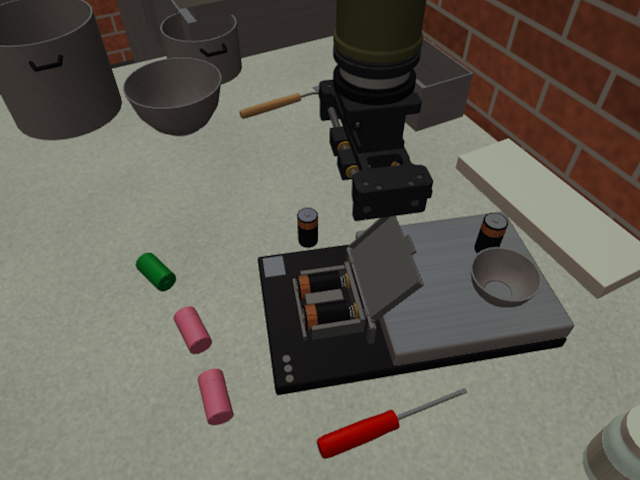

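Both cells now look the same in the wrist view: copper bands at rows 125–147, equal widths, both behind the lip at row 119. Now the lid: I'll go behind it and sweep it forward.

Call:
step_arm(
  steps=[
    {"x":0,"y":0.05,"z":0,"wx":0,"wy":0,"wz":0},
    {"x":0,"y":0.045,"z":0,"wx":0,"wy":0,"wz":0},
    {"x":0,"y":0,"z":0.03,"wx":0,"wy":0,"wz":0},
    {"x":0,"y":0,"z":0.04,"wx":0,"wy":0,"wz":0},
    {"x":0,"y":0,"z":0.03,"wx":0,"wy":0,"wz":0},
    {"x":0,"y":0,"z":0,"wx":0,"wy":0,"wz":0},
  ],
)

```text
time: 9.15
tcp_pos: [0.6748, -0.1042, 0.1166]
tcp_rot: [-2.51, -1.881, 0.008]
wrist_force: [1.0, -0.1, 1.0]
gripper_width: 0.004
```

```bash
python3 look.py 15 side
```

```text
9.15 tcp [169.8  -0.2 116.6] tool z [-0.007 -0.001 -1.   ] x [-0.002  1.   ] F [1.  0.2 1. ]
```

View pics/side15.png

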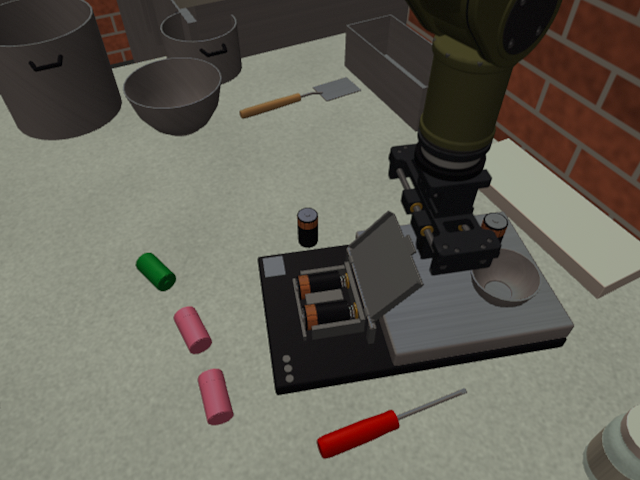

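Call:
step_arm(
  steps=[
    {"x":0,"y":-0.01,"z":0,"wx":0,"wy":0,"wz":0},
    {"x":0,"y":-0.01,"z":0,"wx":0,"wy":0,"wz":0},
    {"x":0,"y":-0.01,"z":0,"wx":0,"wy":0,"wz":0},
    {"x":0,"y":-0.01,"z":0,"wx":0,"wy":0,"wz":0},
  ],
)

```text
time: 9.7
tcp_pos: [0.6392, -0.0932, 0.1198]
tcp_rot: [2.515, 1.882, 0.001]
wrist_force: [1.1, -0.3, 1.4]
gripper_width: 0.004
```

```bash
python3 look.py 16 side
```

```text
9.7 tcp [132.5   0.3 119.8] tool z [ 0.001  0.    -1.   ] x [-0.001  1.   ] F [1.1 0.  1.4]
```

View pics/side16z.png

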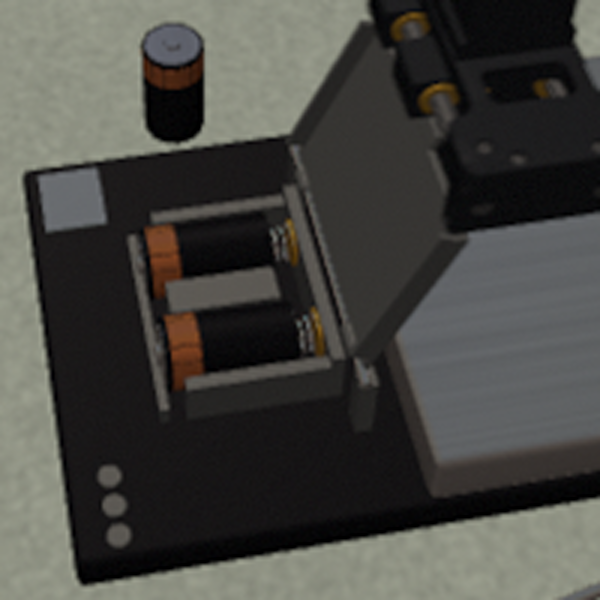

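Call:
step_arm(
  steps=[
    {"x":0,"y":-0.012,"z":0,"wx":0,"wy":0,"wz":0},
    {"x":0,"y":-0.012,"z":0,"wx":0,"wy":0,"wz":0},
    {"x":0,"y":-0.012,"z":0,"wx":0,"wy":0,"wz":0},
    {"x":0,"y":-0.012,"z":0,"wx":0,"wy":0,"wz":0},
    {"x":0,"y":-0.012,"z":0,"wx":0,"wy":0,"wz":0},
  ],
)

```text
time: 10.38
tcp_pos: [0.5813, -0.0763, 0.1189]
tcp_rot: [-2.515, -1.882, 0.001]
wrist_force: [1.3, -0.3, 0.4]
gripper_width: 0.004
```

```bash
python3 look.py 17 side
```

```text
10.38 tcp [7.220e+01 1.000e-01 1.189e+02] tool z [-0.001 -0.    -1.   ] x [-0.001  1.   ] F [1.3 0.1 0.4]
```

View pics/side17z.png

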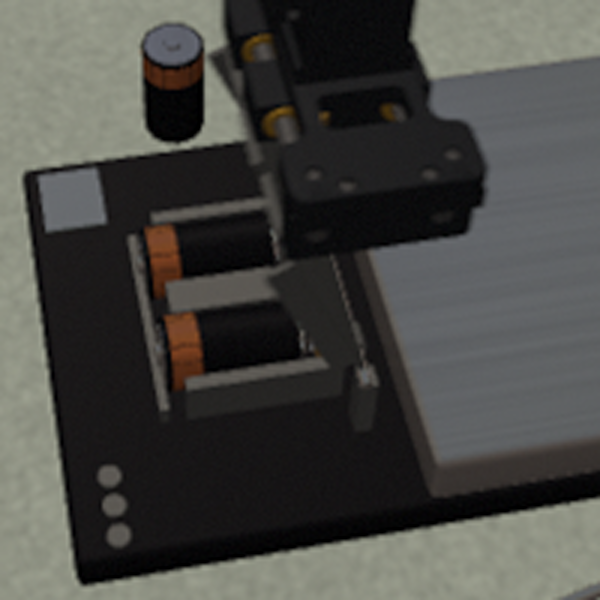

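Call:
step_arm(
  steps=[
    {"x":0,"y":-0.015,"z":0,"wx":0,"wy":0,"wz":0},
    {"x":0,"y":-0.015,"z":0,"wx":0,"wy":0,"wz":0},
    {"x":0,"y":-0.01,"z":0.01,"wx":0,"wy":0,"wz":0},
    {"x":0,"y":-0.007,"z":0.012,"wx":0,"wy":0,"wz":0},
    {"x":0,"y":-0.004,"z":0.012,"wx":0,"wy":0,"wz":0},
    {"x":0,"y":-0.002,"z":0.009,"wx":0,"wy":0,"wz":0},
    {"x":0,"y":0,"z":0,"wx":0,"wy":0,"wz":0},
  ],
)

```text
time: 11.3
tcp_pos: [0.5308, -0.0615, 0.0754]
tcp_rot: [-2.514, -1.882, 0.002]
wrist_force: [0.3, 0.2, 0.6]
gripper_width: 0.008
```

```bash
python3 look.py 18 side
```

```text
11.3 tcp [19.6  0.1 75.4] tool z [-0.002 -0.    -1.   ] x [-0.001  1.   ] F [0.2 0.3 0.6]
```

View pics/side18z.png

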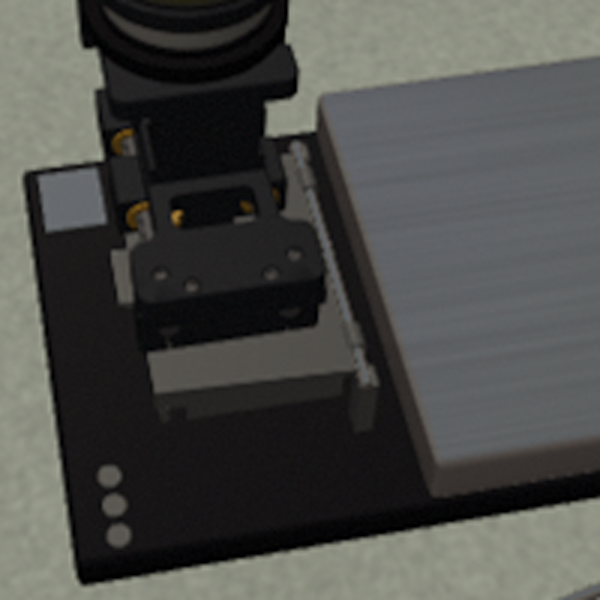

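Nearly shut. I'll press down in small steps.

Call:
step_arm(
  steps=[
    {"x":0,"y":0,"z":0.003,"wx":0,"wy":0,"wz":0},
    {"x":0,"y":0,"z":0.003,"wx":0,"wy":0,"wz":0},
    {"x":0,"y":0,"z":0,"wx":0,"wy":0,"wz":0},
  ],
)

```text
time: 11.72
tcp_pos: [0.5314, -0.0616, 0.07]
tcp_rot: [-2.515, -1.883, 0.0]
wrist_force: [-0.5, -0.4, -0.4]
gripper_width: 0.003
```

Call:
step_arm(
  steps=[
    {"x":0,"y":0,"z":0.002,"wx":0,"wy":0,"wz":0},
    {"x":0,"y":0,"z":0,"wx":0,"wy":0,"wz":0},
  ],
)

```text
time: 11.98
tcp_pos: [0.5315, -0.0616, 0.0689]
tcp_rot: [2.514, 1.882, 0.001]
wrist_force: [-1.4, 0.5, 7.5]
gripper_width: 0.008
```

Call:
step_arm(
  steps=[
    {"x":0,"y":0,"z":0.002,"wx":0,"wy":0,"wz":0},
    {"x":0,"y":0,"z":0,"wx":0,"wy":0,"wz":0},
  ],
)

```text
time: 12.22
tcp_pos: [0.5315, -0.0616, 0.0686]
tcp_rot: [2.514, 1.882, 0.001]
wrist_force: [-5.1, 0.9, 25.1]
gripper_width: 0.004
```

The lid resists firmly at z 68.6, its shut height. I'll lift off and check.

Call:
step_arm(
  steps=[
    {"x":0,"y":0,"z":-0.01,"wx":0,"wy":0,"wz":0},
    {"x":0,"y":0,"z":-0.05,"wx":0,"wy":0,"wz":0},
    {"x":0,"y":0,"z":-0.05,"wx":0,"wy":0,"wz":0},
    {"x":0,"y":-0.05,"z":-0.05,"wx":0,"wy":0,"wz":0},
    {"x":0,"y":-0.05,"z":0,"wx":0,"wy":0,"wz":0},
    {"x":0.05,"y":-0.03,"z":0,"wx":0,"wy":0,"wz":0},
    {"x":0.05,"y":0,"z":0,"wx":0,"wy":0,"wz":0},
    {"x":0,"y":0,"z":0,"wx":0,"wy":0,"wz":0},
  ],
)

```text
time: 13.22
tcp_pos: [0.4415, 0.074, 0.2208]
tcp_rot: [-2.507, -1.891, -0.007]
wrist_force: [-0.2, -0.9, -1.1]
gripper_width: 0.012
```

```bash
python3 look.py 19 side top
```

```text
13.22 tcp [-104.4  104.8  220.8] tool z [ 0.002  0.004 -1.   ] x [-0.008  1.   ] F [ 0.1 -0.9 -1.1]
```

View pics/side19z.png

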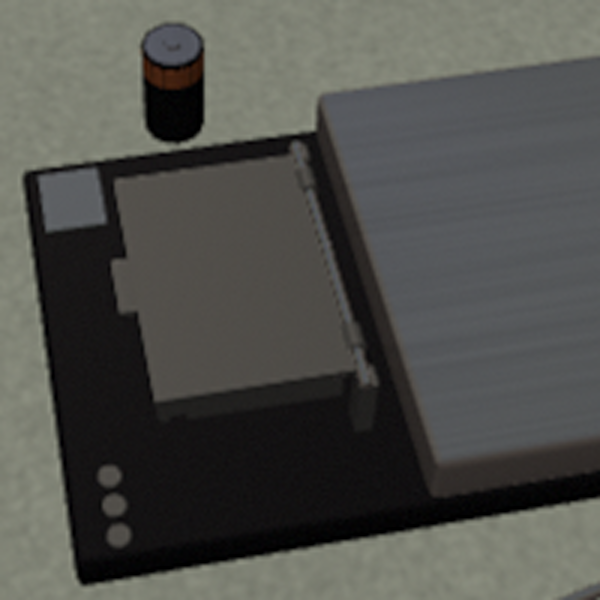

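View pics/top19.png

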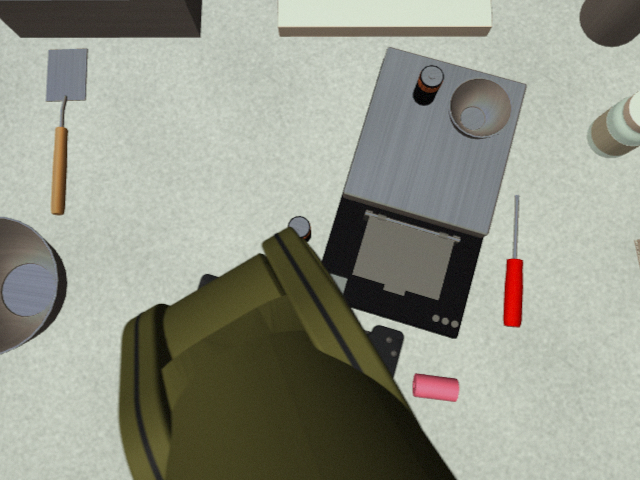

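```bash
python3 - <<'E'
from h import *
c=cam('side'); t=cam('top')
for z in (68.5,72.5):
  for y in (62,-62):
    p=proj(c,Wd((-8,y,z))); print(z,y,'side zoom',np.round((p-[250,200])*3),'top',np.round(proj(t,Wd((-8,y,z)))))
print(monitor.observe()['qvel'].round(3))
env.close_job()
E
```

```text
68.5 62 side zoom [110. 180.] top [353. 274.]
68.5 -62 side zoom [153. 403.] top [439. 300.]
72.5 62 side zoom [110. 174.] top [353. 274.]
72.5 -62 side zoom [152. 398.] top [440. 300.]
[ 0.033 -0.001  0.02   0.017 -0.     0.004 -0.002]
the job is handed in; nothing more can be done
```

The raised cell (right bay) is seated, the lid is shut, and I handed the job in at about 13 s. No verdict was reported.

**Cell:** I pushed it about 9 mm (8 N) against its spring with the shut fingers, then moved them down. Force rose to about 13 N as the end went down. In the wrist view afterwards, both cells looked level and alike: copper bands at the same rows, both behind the lip. That was judged by eye; I did not measure the cell's height or tilt, and the shut lid now hides it.

**Lid:** I swept it over from behind and pressed until it stopped firmly with the fingertips at z 68.6 mm (shut: 68.5), with the push peaking near 25 N. In the side view its free-edge corners, at zoomed pixels (115,180) and (155,404), lie within about 5 px of where a shut lid should put them. That 5 px is a sideways offset. In height they agree to about 1 px, where 4 mm of opening would show as 5 to 6 px.

**Surroundings:** In the last pictures, old cells A and B, the bowl and the screwdriver look unmoved. The arm was clear of everything and almost at rest.

The one disagreement is the scale's position: the wrist and top cameras differed by about 1 to 2 mm, which did not matter for this job.

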